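# Find the full spares tin by heft and hold it up

## Robot

A 7-joint arm with a two-finger parallel gripper is mounted at the origin on the work surface. World frame = base frame: x ahead of the robot, y to its left, z up, the work surface at z = 0. Lengths are in mm, angles in rad, forces in N, time in s.
With the tool pointing down it reaches from about 425 to 875 mm from the base axis. Payload 4.7 kg.
Tool frame: the origin (TCP) lies at the very end of the fingers, on their centre line; the grasp point (between the pads) lies 19 mm behind it; z points along the fingers, y is the line along which they close (so a half turn about z gives the same grasp; the last joint's range is limited). The gripper opens to 87 mm and grips with 3 to 60 N. Pads are 19 mm wide; open, the fingers measure 117 mm over their backs; the gripper's body (75 mm by 190 mm) begins 51 mm behind the grasp point.
Start: joints at [1.206, 0.321, -0.07, 1.45, 0.023, 1.371, -0.057], TCP at [240.356, -603.949, 222.587] pointing down, gripper open.
Joint ranges: [-2.86, 2.86], [-0.3, 2.09], [-1.38, 1.24], [0.06, 2.45], [-1.56, 4.7], [0.09, 2.05], [-2.69, 2.69]. Speed limits (rad/s): [2.57, 2.57, 3.14, 3.14, 3.14, 3.14, 3.14].

## Interface

Orientations are given as a rotation vector (axis times angle).
In Python, from workcell import arm gives the robot as it stands. The module is installed in compiled form; this text tells all that it offers.
- The arm moves only by the tool move_arm, never from a script. Its argument "rows" is one flat list of numbers, 7 for each row, row after row: the shift along the tool's x, y, z in cm, then the turn, a rotation vector about the tool's x, y, z in rad, then the opening, from -1 (shut) to 1 (fully open). A call has 1 to 12 rows; each row is the pose to reach, as a shift and turn from the pose commanded when the call began, along the tool's axes at that moment; what a row does not reach only later rows make up. A row lasts 1/12 s, in which the tool goes at most 41.7 mm and 7.16 degrees, less where a joint would pass 70% of its speed; a pose out of reach is approached as far as the arm can. A call with a gripper value outside its range is refused whole. The fingers move at their own pace and stop on an object; "squeeze" is the grip in N (left out, the last holds). Time passes only in rows, so rows that repeat a pose let the fingers close. It gives the time, the measured TCP pose, the force, the opening and the grip force at its end, in the units of the state.
- arm.get_state(): the state, without advancing time (a new reading comes with each control period).
- arm.grab_frame(name): name is "scene" or "top" or "wrist"; returns a dict with "img" (384x512x3 uint8, red, green, blue), "fx", "fy", "cx", "cy" (pixels), "k1" (the pictures are not rectified: a ray, as slopes to the right and down, at radius r is drawn at 1 + k1 r^2 times it, then the intrinsics apply), "position" and "rotation" of the camera in the world. Camera axes: x right, y down, z forward; pixel columns grow to the right and rows downward; lengths in mm; the calibration is good to about 2 mm. A picture is of the moment at which its call begins. There is no depth.
- arm.sign_off(): hands the job in; it is judged then, once.
The state is a dict: "clock": time; "joint_positions": joint angles; "dq": joint speeds; "joint_torque": joint torques, N m; "tcp_pos": TCP position; "ee_rot": TCP orientation; "contact_force": force on the tool from outside, world axes, zero at the start; "wrist_torque": the same for the moment, N m; "finger_gap": finger opening in mm; "finger_force": force on a finger pad.
Only numpy, scipy, OpenCV 4.12 (cv2) and the standard library are available. Lean on these libraries where they do the work, as an engineer would, in place of code of your own. Each camera call takes 0.05 s, during which the arm holds its last target. There are 200 camera calls.

## Task

Only one of the three identical closed spares tins on the black tray is still full: heft them to find the heaviest, and hold that one up in the gripper, upright and still, with its bottom clearly above the rim of the punched-steel basket. Lift the lighter two only a little, never above that rim, and leave them standing upright on the tray; leave all the other things alone. Finish while still holding the heavy tin up in the air: do not put it down or let go.

Things in the scene. Friction and masses are not known exactly. Their poses are not given: they have to be found in the camera images.
- tin_a_mid (a point): closed upright tin, 60 mm across, 90 mm high, brass-coloured with a purple lid flush with its side, starting at the right of the row on the tray (tins about 130 mm apart); this point is its centre, 45 mm above its underside. The three look the same and any can be the heaviest; contents may shift a little. 0.2 to 0.9 kg; the heaviest outweighs the next by 150 g or more
- tin_b_mid (a point): closed upright tin, 60 mm across, 90 mm high, brass-coloured with a purple lid flush with its side, starting in the middle of the row on the tray (tins about 130 mm apart); this point is its centre, 45 mm above its underside. The three look the same and any can be the heaviest; contents may shift a little. 0.2 to 0.9 kg; the heaviest outweighs the next by 150 g or more
- tin_c_mid (a point): closed upright tin, 60 mm across, 90 mm high, brass-coloured with a purple lid flush with its side, starting at the left of the row on the tray (tins about 130 mm apart); this point is its centre, 45 mm above its underside. The three look the same and any can be the heaviest; contents may shift a little. 0.2 to 0.9 kg; the heaviest outweighs the next by 150 g or more
- tray: black rubber-coated tray fixed to the bench, 260 mm (its x) by 440 mm (its y), floor 5 mm thick, rim 16 mm high, walls 5 mm; origin at the centre of its underside, on the bench; the row of tins runs along its y on the half nearer the robot, about 50 mm from its centre line, small parts lie on the far half
- basket_rim (a point): middle of the upper edge, on the side towards the tray, of the punched-steel basket fixed on the bench to the right of the tray; basket 240 mm (x) by 260 mm (y), rim 150 mm above the bench; nothing else on the bench is as tall
- nozzle: grey crevice nozzle with a red band, 36 x 165 x 27 mm, lying flat on the tray behind the tins; origin under its middle, long side along its y. A bystander: leave it alone
- cup: small purple cup, 56 mm across, 50 mm high, on the tray; origin under its centre. A bystander: leave it alone
- filter: white ring filter, 60 mm across, 25 mm high, on the tray; origin under its centre. A bystander: leave it alone
- beaker: clear beaker, 90 mm across, 90 mm high, on the bench to the left; origin under its centre. A bystander: leave it alone
- brush_head: black and orange brush head, 50 x 130 x 36 mm, on the bench to the left of the tray, long side along its y; origin under its centre. A bystander: leave it alone
Not all that is in view belongs to the job. What is shaped like the part that bears tin_a_mid but green or orange is not meant. Leave any red look-alike of the part that bears tin_b_mid alone.

How it is judged:
By the outcome, as a careful person would: the job done as asked, in the order asked, and still so for the second after the job is handed in, while the arm keeps its last pose, push and grip.
It also fails if it takes over 64 s, if anything falls off the work surface, if the arm or the gripper's body presses on something with over 40 N, if the wrist force passes 120 N, or if a joint passes its speed limit or range.

## Working session

There is one attempt and no reset: what is moved stays moved. The work goes in short steps, Python scripts to look and compute and a tool call to move; the robot and the scene stay as the last step left them, time stands still between calls to the robot, and variables do not carry over. Pictures are saved under pics/ and viewed, at most 10 in all, crops included, and the job is handed in when it is done.

Besides the shell and the picture viewer there is one more tool, called after ">>>" as name(argument=value, ...) on one line, values as JSON. move_arm: Moves the arm, as the interface text tells. Its arguments: {"type":"object","properties":{"rows":{"type":"array","items":{"type":"number"}},"squeeze":{"type":"number"}},"required":["rows"]}

```bash
mkdir -p pics; cat > h.py <<'E'
import numpy as np, cv2
from workcell import arm
from scipy.spatial.transform import Rotation as R
def snap(n,f):
    d=arm.grab_frame(n); cv2.imwrite(f,d["img"][:,:,::-1]); return d
def ray(d,u,v):
    p=np.array([(u-d["cx"])/d["fx"],(v-d["cy"])/d["fy"]]); q=p.copy()
    for _ in range(20): q=p/(1+d["k1"]*(q@q))
    return np.array(d["rotation"])@np.array([q[0],q[1],1])
def at(d,u,v,z):
    r=ray(d,u,v); o=np.array(d["position"]); return o+r*(z-o[2])/r[2]
def st():
    s=arm.get_state(); return s
E
python3 - <<'E'
from h import *
import pickle
a=snap("top","pics/top.png"); b=snap("scene","pics/scene.png")
pickle.dump((a,b),open("f.pkl","wb"))
print({k:v for k,v in a.items() if k!="img"}); 
s=st(); print(s); print(R.from_rotvec(s["ee_rot"]).as_matrix().round(3))
x=np.vstack([a["img"],b["img"]])
E
```

```text
{'fx': 449.2969365482342, 'fy': 449.2969365482342, 'cx': 249.63592520432346, 'cy': 197.8895395436427, 'k1': -0.1127066009857687, 'position': array([ 284.36017188,   19.06741942, 1535.31368587]), 'rotation': array([-2.11225038,  2.15728448, -0.1878554 ])}
{'clock': 0.1, 'joint_positions': array([ 1.20611009,  0.32174829, -0.07008415,  1.45152485,  0.02258814,
        1.37078359, -0.05686829]), 'dq': array([ 0.00033469, -0.00072158, -0.00148921, -0.0023367 , -0.00073157,
       -0.00012575, -0.00139971]), 'joint_torque': array([ 4.34999274e-04, -4.92569304e+01, -4.05523963e-01, -3.13403070e+01,
       -6.41196314e-02,  3.94291466e-02,  1.08230111e-04]), 'tcp_pos': array([ 240.14813274, -603.49699038,  221.58537863]), 'ee_rot': array([-3.08379879e+00, -5.91224763e-01,  6.17835112e-04]), 'contact_force': array([ 0.37952615, -0.01095754,  0.48893622]), 'wrist_torque': array([ 0.06415568, -0.02114332,  0.00366286]), 'finger_force': 0.0, 'finger_gap': 87.32188882557165}
[[ 0.929  0.37  -0.001]
 [ 0.37  -0.929  0.002]
 [-0.    -0.002 -1.   ]]
```

View pics/top.png

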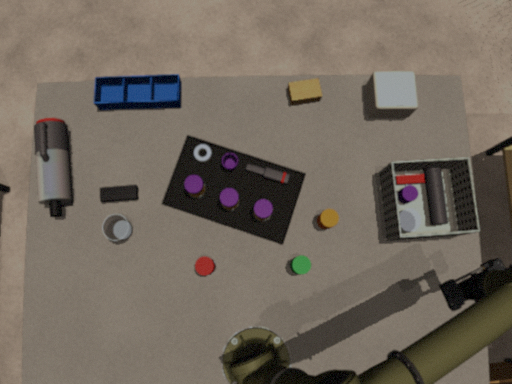

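View pics/scene.png

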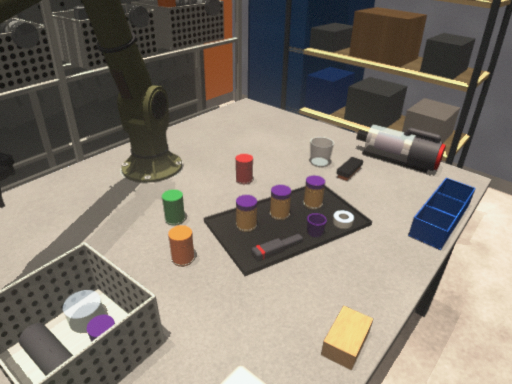

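The top view shows the three purple-lidded brass tins on the tray: tin_c at (194,184), tin_b at (229,197) and tin_a at (263,210). The look-alikes are red (205,266), green (301,265), orange (328,218) and a purple one inside the basket (408,194). None of those stand in the tray row, so they're not the tins meant. The scene view agrees: brass tins at (246,213), (281,203) and (315,192). I'll confirm in an enlarged crop.

```bash
sed -i 's/return np.array(d\["rotation"\])@/return R.from_rotvec(d["rotation"]).as_matrix()@/' h.py
python3 - <<'E'
from h import *
import pickle
a,b=pickle.load(open("f.pkl","rb"))
c=a["img"][120:260,150:350,::-1]
cv2.imwrite("pics/crop.png",cv2.resize(c,None,fx=4,fy=4,interpolation=cv2.INTER_CUBIC))
h=cv2.cvtColor(a["img"],cv2.COLOR_RGB2HSV)
m=cv2.inRange(h,(130,110,60),(160,255,255))
n,l,s,ce=cv2.connectedComponentsWithStats(m)
for i in range(1,n):
    if s[i,4]>30: print(ce[i].round(1),s[i],at(a,*ce[i],95).round(1))
for p in [(189,137),(305,175),(283,242),(164,203)]: print(p,at(a,*p,16).round(0))
for p in [(382,163),(389,240)]: print(p,at(a,*p,150).round(0))
E
```

```text
[229.6 161.4] [222 153  16  16 157] [655.5  72.3  95. ]
[193.2 183.4] [184 174  19  19 285] [583.9 192.5  95. ]
[409. 193.] [402 186  15  15 176] [ 537.4 -519.4   95. ]
[228.7 196.8] [220 188  19  19 291] [537.   76.8  95. ]
[262.9 207.9] [254 199  19  19 291] [497.9 -33.4  95. ]
(189, 137) [768. 217.  16.]
(305, 175) [ 622. -186.   16.]
(283, 242) [ 392. -101.   16.]
(164, 203) [534. 303.  16.]
(382, 163) [ 627. -418.  150.]
(389, 240) [ 380. -423.  150.]
```

View pics/crop.png

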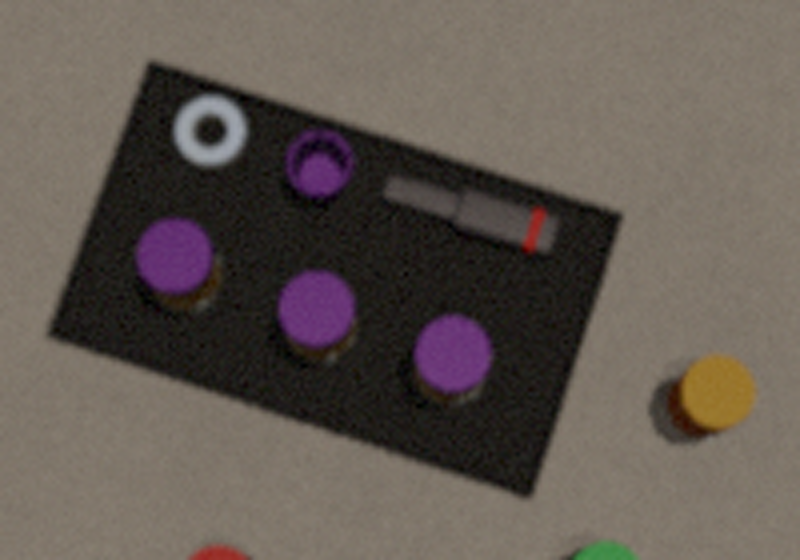

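The crop confirms it: the three closed purple-lidded tins are at crop (175,255), (318,310) and (453,355). The open purple item at (320,165) is the cup. Setting out to tin_a, with the fingers closing across the row.

>>> move_arm(rows=[1.5,-1.4,0,0,0,-0.07,1,3.7,-3.6,0,0,0,-0.14,1,6.2,-6,0,0,0,-0.21,1,8.7,-8.4,0,0,0,-0.28,1,11.2,-10.8,0,0,0,-0.35,1,13.7,-13.2,0,0,0,-0.42,1,16.2,-15.6,0,0,0,-0.49,1,18.7,-18,0,0,0,-0.56,1,21.2,-20.4,0,0,0,-0.63,1,23.7,-22.8,0,0,0,-0.7,1,26.2,-25.2,0,0,0,-0.77,1,28.7,-27.7,0,0,0,-0.83,1], squeeze=20)

```text
clock: 1.1
tcp_pos: [404.7, -238.8, 222.3]
ee_rot: [-2.582, -1.789, 0.001]
contact_force: [0.1, -1.3, -0.0]
finger_gap: 87.1
finger_force: 0.0
```

```bash
cat >> h.py <<'E'
def go(x,y,z):
    s=st(); M=R.from_rotvec(s["ee_rot"]).as_matrix()
    print("t",round(s["clock"],2),"tcp",s["tcp_pos"].round(1),"shift cm",(M.T@(np.array([x,y,z])-s["tcp_pos"])/10).round(2),
     "yaw y-axis",np.degrees(np.arctan2(M[1,1],M[0,1])).round(1),"toolz",M[:,2].round(3))
E
python3 -c "
from h import *
go(498,-33,220)"
```

```text
t 1.1 tcp [ 404.7 -238.8  222.3] shift cm [22.55  1.5   0.22] yaw y-axis -20.6 toolz [-0. -0. -1.]
```

>>> move_arm(rows=[1.5,0.1,0,0,0,0,1,4.5,0.3,0,0,0,0,1,7.5,0.5,0,0,0,0,1,10.5,0.7,0,0,0,0,1,13.5,0.9,0,0,0,0,1,16.5,1.1,0,0,0,0,1,19.5,1.3,0,0,0,0,1,21.5,1.4,0,0,0,0,1,22.5,1.5,0,0,0,0,1,22.5,1.5,0,0,0,0,1,22.5,1.5,0,0,0,0,1])

```text
clock: 2.02
tcp_pos: [497.9, -36.2, 222.2]
ee_rot: [-2.585, -1.785, 0.002]
contact_force: [0.2, -1.2, -0.5]
finger_gap: 87.1
finger_force: 0.0
```

```bash
python3 -c "
from h import *
go(498,-33,50)
d=snap('wrist','pics/w1.png')
h=cv2.cvtColor(d['img'],cv2.COLOR_RGB2HSV)
m=cv2.inRange(h,(130,110,60),(160,255,255))
n,l,s,ce=cv2.connectedComponentsWithStats(m)
for i in range(1,n):
    if s[i,4]>300: print(ce[i].round(1),s[i],at(d,*ce[i],95).round(1))
"
```

```text
t 2.02 tcp [497.9 -36.2 222.2] shift cm [ 0.32 -0.09 17.22] yaw y-axis -20.7 toolz [-0.001 -0.001 -1.   ]
[379.7  18.3] [ 356    0   58   40 1400] [646.8  65.6  95. ]
[253.6  49.6] [ 219   12   71   76 4131] [538.3  78.9  95. ]
[256.  182.5] [ 225  151   63   63 3027] [498.6 -31.2  95. ]
```

View pics/w1.png

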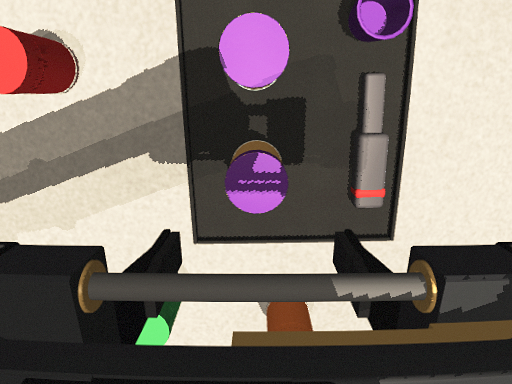

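The wrist view shows tin_a's lid at (256,182), tin_b at (254,50), the cup at (383,15) and the nozzle at (370,140). tin_a is at about (498.5,-31). Going down onto it.

>>> move_arm(rows=[0.2,0,1,0,0,0,1,0.5,-0.1,3,0,0,0,1,0.5,-0.1,6,0,0,0,1,0.5,-0.1,9,0,0,0,1,0.5,-0.1,11.5,0,0,0,1,0.5,-0.1,13.5,0,0,0,1,0.5,-0.1,15.5,0,0,0,1,0.5,-0.1,17.2,0,0,0,1,0.5,-0.1,18.2,0,0,0,1,0.5,-0.1,18.2,0,0,0,1,0.5,-0.1,18.2,0,0,0,1])

```text
clock: 2.98
tcp_pos: [498.7, -30.9, 40.2]
ee_rot: [-2.585, -1.783, 0.001]
contact_force: [-0.2, -0.2, 0.2]
finger_gap: 87.1
finger_force: 0.0
```

>>> move_arm(rows=[0,0,0,0,0,0,0.4,0,0,0,0,0,0,0.3,0,0,0,0,0,0,0,0,0,0,0,0,0,-0.3,0,0,0,0,0,0,-0.6,0,0,0,0,0,0,-1,0,0,0,0,0,0,-1,0,0,0,0,0,0,-1,0,0,0,0,0,0,-1], squeeze=30)

```text
clock: 3.73
tcp_pos: [499.2, -30.3, 41.0]
ee_rot: [2.585, 1.785, -0.0]
contact_force: [-1.6, 0.9, 4.9]
finger_gap: 60.2
finger_force: 30.0
```

```bash
python3 -c "
from h import *
s=st()
for k in ('clock','tcp_pos','contact_force','wrist_torque','finger_gap','finger_force','joint_torque'): print(k,np.round(s[k],2))"
```

```text
clock 3.73
tcp_pos [499.22 -30.29  41.  ]
contact_force [-1.65  0.89  4.88]
wrist_torque [-0.07  0.39  0.08]
finger_gap 60.17
finger_force 30.0
joint_torque [ 6.000e-02 -3.104e+01 -3.640e+00 -2.485e+01  1.000e-02 -7.600e-01
 -6.000e-02]
```

>>> move_arm(rows=[0,0,-0.4,0,0,0,-1,0,0,-0.9,0,0,0,-1,0,0,-1.5,0,0,0,-1,0,0,-2,0,0,0,-1,0,0,-2.4,0,0,0,-1,0,0,-2.5,0,0,0,-1,0,0,-2.5,0,0,0,-1,0,0,-2.5,0,0,0,-1,0,0,-2.5,0,0,0,-1,0,0,-2.5,0,0,0,-1,0,0,-2.5,0,0,0,-1,0,0,-2.5,0,0,0,-1])

```text
clock: 4.73
tcp_pos: [499.0, -30.3, 65.4]
ee_rot: [-2.585, -1.785, 0.0]
contact_force: [0.4, 1.0, -6.5]
finger_gap: 59.7
finger_force: 30.0
```

```bash
cat > heft.py <<'E'
from h import *
F=[]
for i in range(8):
    arm.grab_frame("wrist"); s=st(); F.append(np.r_[s["contact_force"],s["joint_torque"][1],s["joint_torque"][3],s["tcp_pos"]])
print(np.mean(F,0).round(2),np.std(F,0).round(2),s["finger_gap"],s["clock"])
E
python3 heft.py
```

```text
[ 7.0000e-02  0.0000e+00 -7.3700e+00 -3.5030e+01 -2.9960e+01  4.9908e+02
 -3.0300e+01  6.5480e+01] [0.36 0.37 0.48 0.   0.01 0.03 0.01 0.05] 59.669774006271155 5.1333
```

tin_a reads about 7.4 N (0.75 kg). Setting it down and moving to tin_b.

>>> move_arm(rows=[0,0,0.5,0,0,0,-1,0,0,1,0,0,0,-1,0,0,1.5,0,0,0,-1,0,0,2,0,0,0,-1,0,0,2.3,0,0,0,-1,0,0,2.5,0,0,0,-1,0,0,2.5,0,0,0,-1,0,0,2.5,0,0,0,0.42,0,0,2.5,0,0,0,0.6,0,0,2.5,0,0,0,1,0,0,2.5,0,0,0,1,0,0,2.5,0,0,0,1])

```text
clock: 6.13
tcp_pos: [500.2, -30.4, 41.1]
ee_rot: [2.584, 1.784, 0.003]
contact_force: [0.6, 0.6, -1.1]
finger_gap: 80.6
finger_force: 0.0
```

>>> move_arm(rows=[0,0,-1,0,0,0,1,0,0,-3,0,0,0,1,0,0,-6,0,0,0,1,0,0,-8.5,0,0,0,1,0,0,-10,0,0,0,1,2,0,-10.3,0,0,0,1,5,0,-10.3,0,0,0,1,8,0,-10.3,0,0,0,1,10.5,0,-10.3,0,0,0,1,11.5,0,-10.3,0,0,0,1,11.5,0,-10.3,0,0,0,1,11.5,0,-10.3,0,0,0,1])

```text
clock: 7.13
tcp_pos: [539.8, 76.7, 143.7]
ee_rot: [2.584, 1.786, -0.001]
contact_force: [-0.4, -0.6, 0.1]
finger_gap: 87.1
finger_force: 0.0
```

```bash
cat > look.py <<'E'
import sys
from h import *
d=snap('wrist',sys.argv[1]); e=snap('top',sys.argv[1].replace('w','t'))
for d in (d,e):
  h=cv2.cvtColor(d['img'],cv2.COLOR_RGB2HSV)
  m=cv2.inRange(h,(130,110,60),(160,255,255))
  n,l,s,ce=cv2.connectedComponentsWithStats(m)
  for i in range(1,n):
    if s[i,4]>100: print(ce[i].round(1),s[i],at(d,*ce[i],95).round(1))
E
python3 look.py pics/w2.png; python3 -c "
from h import *
go(538,78,40); go(584,192,40)"
```

```text
[257.2  33.6] [ 208    0   99   77 6341] [582.6 189.4  95. ]
[404.7 146.2] [ 375  112   67   68 2769] [651.6  89.4  95. ]
[253.9 214.7] [ 212  174   84   81 5168] [538.4  79.5  95. ]
[249.3 328.2] [220 317  67  30 721] [499.5 -11.8  95. ]
[193.2 183.4] [184 174  19  19 285] [583.9 192.6  95. ]
[409. 193.] [402 186  15  15 179] [ 537.3 -519.3   95. ]
[264.2 207.5] [256 199  17  19 241] [499.2 -37.9  95. ]
t 7.23 tcp [539.6  75.1 143.4] shift cm [ 0.23 -0.25 10.34] yaw y-axis -20.9 toolz [-0.001 -0.001 -1.   ]
t 7.23 tcp [539.6  75.1 143.4] shift cm [12.52 -0.02 10.33] yaw y-axis -20.9 toolz [-0.001 -0.001 -1.   ]
```

>>> move_arm(rows=[0.3,-0.2,1,0,0,0,1,0.3,-0.2,3,0,0,0,1,0.3,-0.2,5.5,0,0,0,1,0.3,-0.2,7.5,0,0,0,1,0.3,-0.2,9.3,0,0,0,1,0.3,-0.2,10.3,0,0,0,1,0.3,-0.2,10.3,0,0,0,0.4,0.3,-0.2,10.3,0,0,0,0,0.3,-0.2,10.3,0,0,0,-0.6,0.3,-0.2,10.3,0,0,0,-1,0.3,-0.2,10.3,0,0,0,-1,0.3,-0.2,10.3,0,0,0,-1])

```text
clock: 8.23
tcp_pos: [539.6, 80.9, 41.5]
ee_rot: [2.584, 1.785, 0.002]
contact_force: [-0.7, -0.3, 2.3]
finger_gap: 59.1
finger_force: 29.9
```

>>> move_arm(rows=[0,0,0,0,0,0,-1,0,0,0,0,0,0,-1,0,0,-0.4,0,0,0,-1,0,0,-0.9,0,0,0,-1,0,0,-1.5,0,0,0,-1,0,0,-2,0,0,0,-1,0,0,-2.4,0,0,0,-1,0,0,-2.5,0,0,0,-1,0,0,-2.5,0,0,0,-1,0,0,-2.5,0,0,0,-1,0,0,-2.5,0,0,0,-1,0,0,-2.5,0,0,0,-1])

```text
clock: 9.23
tcp_pos: [538.8, 80.7, 65.2]
ee_rot: [-2.585, -1.785, 0.001]
contact_force: [-0.3, -0.9, -2.0]
finger_gap: 59.1
finger_force: 29.9
```

```bash
python3 heft.py
```

```text
[-1.2000e-01  2.9000e-01 -2.2200e+00 -3.7950e+01 -2.7810e+01  5.3892e+02
  8.0740e+01  6.5370e+01] [0.39 0.44 0.52 0.02 0.01 0.07 0.01 0.09] 59.321591191044675 9.6333
```

tin_b reads about 2.2 N (0.23 kg). Setting it down and moving to tin_c.

>>> move_arm(rows=[0,0,0.5,0,0,0,-1,0,0,1,0,0,0,-1,0,0,1.5,0,0,0,-1,0,0,2,0,0,0,-1,0,0,2.3,0,0,0,-1,0,0,2.5,0,0,0,-1,0,0,2.5,0,0,0,-1,0,0,2.5,0,0,0,0.42,0,0,2.5,0,0,0,0.6,0,0,2.5,0,0,0,1,0,0,2.5,0,0,0,1,0,0,2.5,0,0,0,1])

```text
clock: 10.63
tcp_pos: [539.2, 80.7, 40.5]
ee_rot: [2.585, 1.785, 0.0]
contact_force: [-1.2, 0.4, -0.1]
finger_gap: 80.4
finger_force: 0.0
```

>>> move_arm(rows=[0,0,-1,0,0,0,1,0,0,-3,0,0,0,1,0,0,-6,0,0,0,1,0,0,-8.5,0,0,0,1,0,0,-10,0,0,0,1,2,0,-10.3,0,0,0,1,5,0,-10.3,0,0,0,1,8,0.1,-10.3,0,0,0,1,10.5,0.2,-10.3,0,0,0,1,11.8,0.2,-10.3,0,0,0,1,11.8,0.2,-10.3,0,0,0,1,11.8,0.2,-10.3,0,0,0,1])

```text
clock: 11.63
tcp_pos: [582.5, 191.0, 143.8]
ee_rot: [-2.583, -1.787, 0.0]
contact_force: [0.3, -0.6, 0.0]
finger_gap: 87.0
finger_force: 0.0
```

```bash
python3 look.py pics/w3.png; python3 -c "
from h import *
go(584,191,40)"
```

```text
[257.8 211.1] [ 216  170   85   81 5240] [584.7 195.3  95. ]
[391.  258.6] [376 252  34  20 258] [665.6 123.6  95. ]
[244.2 331.6] [219 323  60  24 445] [537.1 100.8  95. ]
[229.5 161.3] [222 153  16  16 161] [655.7  72.6  95. ]
[409.  193.1] [402 186  15  15 178] [ 537.2 -519.4   95. ]
[231.9 194.6] [224 188  15  17 151] [543.8  66.1  95. ]
[262.9 208. ] [254 199  19  19 291] [497.7 -33.6  95. ]
t 11.73 tcp [582.7 188.9 143.6] shift cm [ 0.26  0.05 10.36] yaw y-axis -20.8 toolz [-0.    -0.001 -1.   ]
```

Target (584.5,193.5), so a shift of about (0.5, 0, 10.3).

>>> move_arm(rows=[0.4,0,1,0,0,0,1,0.4,0,3,0,0,0,1,0.4,0,5.5,0,0,0,1,0.4,0,7.5,0,0,0,1,0.4,0,9.3,0,0,0,1,0.4,0,10.3,0,0,0,1,0.4,0,10.3,0,0,0,0.4,0.4,0,10.3,0,0,0,0,0.4,0,10.3,0,0,0,-0.6,0.4,0,10.3,0,0,0,-1,0.4,0,10.3,0,0,0,-1,0.4,0,10.3,0,0,0,-1])

```text
clock: 12.73
tcp_pos: [584.7, 194.4, 41.7]
ee_rot: [2.585, 1.785, 0.002]
contact_force: [-1.0, -0.1, 3.1]
finger_gap: 59.5
finger_force: 30.0
```

>>> move_arm(rows=[0,0,0,0,0,0,-1,0,0,0,0,0,0,-1,0,0,-0.4,0,0,0,-1,0,0,-0.9,0,0,0,-1,0,0,-1.5,0,0,0,-1,0,0,-2,0,0,0,-1,0,0,-2.4,0,0,0,-1,0,0,-2.5,0,0,0,-1,0,0,-2.5,0,0,0,-1,0,0,-2.5,0,0,0,-1,0,0,-2.5,0,0,0,-1,0,0,-2.5,0,0,0,-1])

```text
clock: 13.73
tcp_pos: [583.9, 194.0, 65.1]
ee_rot: [-2.585, -1.785, 0.001]
contact_force: [-0.1, -0.5, -3.3]
finger_gap: 59.9
finger_force: 30.0
```

```bash
python3 heft.py
```

```text
[-4.0000e-02 -1.4000e-01 -3.4100e+00 -4.7290e+01 -2.8390e+01  5.8401e+02
  1.9411e+02  6.5360e+01] [0.35 0.31 0.24 0.02 0.01 0.07 0.03 0.09] 59.53210823964735 14.1333
```

tin_c reads about 3.4 N (0.35 kg), so tin_a is clearly the heaviest. Setting tin_c down and returning to tin_a.

>>> move_arm(rows=[0,0,0.5,0,0,0,-1,0,0,1,0,0,0,-1,0,0,1.5,0,0,0,-1,0,0,2,0,0,0,-1,0,0,2.3,0,0,0,-1,0,0,2.5,0,0,0,-1,0,0,2.5,0,0,0,-1,0,0,2.5,0,0,0,0.42,0,0,2.5,0,0,0,0.6,0,0,2.5,0,0,0,1,0,0,2.5,0,0,0,1,0,0,2.5,0,0,0,1])

```text
clock: 15.13
tcp_pos: [584.4, 194.2, 40.5]
ee_rot: [2.585, 1.785, 0.001]
contact_force: [0.1, -0.2, 1.1]
finger_gap: 80.4
finger_force: 0.0
```

>>> move_arm(rows=[0,0,-1,0,0,0,1,0,0,-3,0,0,0,1,0,0,-6,0,0,0,1,0,0,-8.5,0,0,0,1,0,0,-10,0,0,0,1,-1.5,0,-10.3,0,0,0,1,-4.5,0,-10.3,0,0,0,1,-8,0,-10.3,0,0,0,1,-11.5,0,-10.3,0,0,0,1,-15,0,-10.3,0,0,0,1,-18.5,0,-10.3,0,0,0,1,-22,0,-10.3,0,0,0,1])

```text
clock: 16.13
tcp_pos: [505.6, -12.9, 144.4]
ee_rot: [2.584, 1.785, 0.001]
contact_force: [0.3, 0.5, 0.2]
finger_gap: 87.1
finger_force: 0.0
```

>>> move_arm(rows=[-1,0,0,0,0,0,1,-2,0,0,0,0,0,1,-2,0,0,0,0,0,1,-2,0,0,0,0,0,1])

```text
clock: 16.47
tcp_pos: [499.6, -29.2, 144.0]
ee_rot: [2.584, 1.786, 0.002]
contact_force: [0.3, 0.2, -0.3]
finger_gap: 86.7
finger_force: 0.0
```

```bash
python3 look.py pics/w4.png; python3 -c "
from h import *
go(499,-30.5,40)"
```

```text
[251.9  45.3] [ 203    0   98   96 7565] [537.1  78.4  95. ]
[420.8  14.8] [ 389    0   71   33 1366] [641.6  59.6  95. ]
[255.8 220.1] [ 215  181   83   79 5085] [498.1 -30.9  95. ]
[229.5 161.3] [222 153  16  16 160] [656.   72.5  95. ]
[193.3 183.8] [184 175  20  19 287] [582.5 192.1  95. ]
[409. 193.] [402 186  15  15 179] [ 537.3 -519.3   95. ]
[228.7 196.7] [220 188  19  18 283] [537.2  76.8  95. ]
t 16.57 tcp [499.7 -28.2 143.8] shift cm [-2.500e-01  1.000e-02  1.038e+01] yaw y-axis -20.6 toolz [ 0.001  0.001 -1.   ]
```

View pics/w4.png

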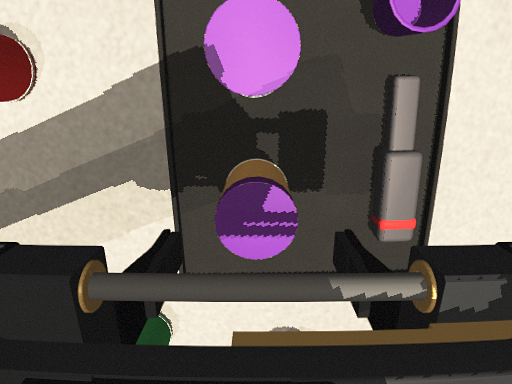

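tin_a stands upright at (256,220), and tin_b (252,45) and tin_c are upright in their places. Gripping tin_a and lifting it high.

>>> move_arm(rows=[-0.2,0,1,0,0,0,1,-0.2,0,3,0,0,0,1,-0.2,0,5.5,0,0,0,1,-0.2,0,7.5,0,0,0,1,-0.2,0,9.3,0,0,0,1,-0.2,0,10.3,0,0,0,1,-0.2,0,10.3,0,0,0,0.4,-0.2,0,10.3,0,0,0,0,-0.2,0,10.3,0,0,0,-0.6,-0.2,0,10.3,0,0,0,-1,-0.2,0,10.3,0,0,0,-1,-0.2,0,10.3,0,0,0,-1], squeeze=35)

```text
clock: 17.57
tcp_pos: [498.4, -31.9, 41.5]
ee_rot: [2.585, 1.785, -0.001]
contact_force: [-2.7, 0.0, 5.0]
finger_gap: 59.9
finger_force: 35.0
```

>>> move_arm(rows=[0,0,0,0,0,0,-1,0,0,-0.5,0,0,0,-1,0,0,-1.5,0,0,0,-1,0,0,-3.5,0,0,0,-1,0,0,-6,0,0,0,-1,0,0,-8.5,0,0,0,-1,0,0,-11,0,0,0,-1,0,0,-13.5,0,0,0,-1,0,0,-16,0,0,0,-1,0,0,-18,0,0,0,-1,0,0,-19.5,0,0,0,-1,0,0,-20.5,0,0,0,-1])

```text
clock: 18.57
tcp_pos: [498.5, -32.2, 247.3]
ee_rot: [2.583, 1.784, 0.001]
contact_force: [0.7, 0.1, -8.0]
finger_gap: 60.0
finger_force: 35.0
```

>>> move_arm(rows=[0,0,-0.3,0,0,0,-1,0,0,-0.5,0,0,0,-1,0,0,-0.5,0,0,0,-1,0,0,-0.5,0,0,0,-1,0,0,-0.5,0,0,0,-1,0,0,-0.5,0,0,0,-1,0,0,-0.5,0,0,0,-1,0,0,-0.5,0,0,0,-1])

```text
clock: 19.23
tcp_pos: [498.3, -32.1, 250.2]
ee_rot: [-2.585, -1.785, 0.001]
contact_force: [0.3, 0.7, -6.7]
finger_gap: 59.9
finger_force: 35.0
```

```bash
python3 heft.py; python3 -c "
from h import *
d=snap('scene','pics/s2.png')
cv2.imwrite('pics/s2c.png',cv2.resize(d['img'][60:300,100:420,::-1],None,fx=2,fy=2))"
```

```text
[-2.1000e-01  4.0000e-02 -7.4700e+00 -2.8190e+01 -3.5070e+01  4.9839e+02
 -3.2170e+01  2.5048e+02] [0.57 0.72 0.49 0.01 0.02 0.03 0.02 0.08] 59.71938475349341 19.6333
```

View pics/s2c.png

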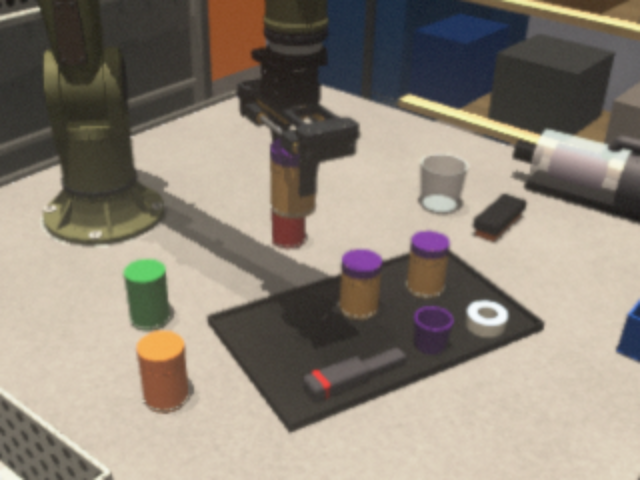

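The crop shows tin_a held upright at (293,180). tin_b (361,283) and tin_c (428,263) stand on the tray, and everything else is untouched. The tin's bottom is at about 214 mm, well above the 150 mm rim.

```bash
python3 -c "
from workcell import arm
print(arm.sign_off())"
```

```text
the job is handed in; nothing more can be done
None
```

The heaviest tin is tin_a at about 0.75 kg (tin_b about 0.23 kg, tin_c about 0.35 kg); I handed the job in with it held upright and still, its bottom about 214 mm above the bench against the basket's 150 mm rim, and the other two standing on the tray.

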